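# Find the hidden probe port and clamp the probe

## Task

Take the spring-tipped probe out of its holder and slide its tip along the groove in the instrument's cover plate until it drops into the port hidden there, then push the probe down until its collar sits flat on the cover plate and let go. Then turn the instrument's clamp knob clockwise until it slips, and let go. Leave the spatula, marker and tweezers where they lie.

Things in the scene. Friction and masses are not known exactly. Their poses are not given: they have to be found in the camera images.
- instrument: Fixed bench instrument: a box 190 (x) x 200 (y) x 60 mm high, grey case, bright metal cover plate on top. Origin: centre of its underside. In the cover plate is a guide groove, 90 mm long along y, 14 mm wide, 6 mm deep, its centre line at x = +55 mm. The clamp knob stands at x = -55 mm, y = 0.
- groove_left (a point): Middle of the groove's +y end, at the height of the cover plate's top (60 mm above the instrument's underside); the groove floor lies 6 mm lower. The port is a hole in the groove floor, 13 mm long and as wide as the groove, deeper than the rod; its centre is anywhere up to 26 mm either way from the groove's middle.
- groove_right (a point): Middle of the groove's -y end, at the height of the cover plate's top. The port cannot be seen: a light sprung shutter closes it, flush with the groove floor and of the same finish. It gives way to the rod's tip (under 0.6 N), so the sprung rod snaps down when it is within about 1.5 mm of the port's centre.
- knob_grip (a point): On the axis of the black clamp knob, at gripping height, 33 mm above the cover plate. The knob has a ribbed skirt 44 mm across (top 15 mm above the cover plate) with an upright bar grip on it, 40 mm long, 12 mm thick, 29 mm high (top 44 mm above the cover plate). The point's x axis runs along the bar and turns with it.
- clamp_screw (a joint): Angle of the clamp screw under the knob, rad, growing clockwise seen from above. It starts between 0 and 0.35, turns easily with the knob and meets its firm stop at 0.70.
- clamp_knob (a joint): Slip of the knob on the clamp screw, rad: 0 at the start; grows clockwise only once the screw is at its stop and the knob slips, at 0.15 N m. Turning back loosens the screw.
- probe: Loose sprung probe, 0.14 kg, upright in its holder. Origin: centre of the underside of its steel collar (32 mm across, 6 mm high); z up. Above the collar a black square handle 20 x 20 mm (faces along x and y), its top 86 mm above the origin. Below, a round steel rod 10 mm thick sticks out 36 mm and can be pushed up 18 mm against a spring (2 N at first, 7.5 N fully in).
- rod_end (a point): Centre of the free lower end of the probe's rod: 36 mm below the probe's origin while the rod is fully out.
- holder: Fixed grey block 54 x 54 x 50 mm with a 15 mm hole down its middle, in which the probe's rod hangs; the probe's collar rests on its top. Origin: centre of its underside.
- spatula1: Bystander: spatula 150 mm long with a wooden handle, lying on the bench. Origin: at its middle.
- marker1: Bystander: black marker pen 137 mm long, lying on the bench. Origin: at its middle.
- tweezers1: Bystander: steel tweezers 132 mm long, lying on the bench. Origin: at their middle.
- stirrer_stand: Fixed obstacle near the middle of the bench, beside the work: base plate 300 (x) x 216 (y) x 17 mm, origin at the centre of its underside. Column 17 mm thick, 722 mm high, at x = +118, y = +10 mm; on it hangs a motor head over x = -128 to +38, y = -31 to +51, height 496 to 680 mm. An arm that swings past it must stay low and close to its base, in front of it.
Things that resemble listed ones, but are neither listed nor needed, are in the scene too. Leave any green or red look-alike of the probe alone.

How it is judged:
By the outcome, as a careful person would: the job done as asked, in the order asked, and still so for the second after the job is handed in, with the robot touching nothing.
It also fails if it takes over 61 s, if anything falls off the work surface, if the arm or the gripper's body presses on something with over 40 N, if the wrist force passes 120 N, or if a joint passes its speed limit or range.

## Robot

A 6-joint arm with a two-finger parallel gripper is mounted at the origin on a cart in front of the work surface, level with it; the furniture and walls round the work are solid. World frame = base frame: x ahead of the robot, y to its left, z up, the work surface at z = 0. Lengths are in mm, angles in degrees, forces in N, time in s.
With the tool pointing down it reaches from about 325 to 900 mm from the base axis. Payload 6.1 kg.
Tool frame: the origin (TCP) lies on the mounting face of the last link; the fingertips stand 173 mm ahead of it and the grasp point (between the pads) lies 155 mm ahead of it; x points along the fingers, z is the direction in which the jaws open and shut, and the axes are right-handed (so a half turn about x gives the same grasp; the last joint's range is limited). The gripper opens to 85 mm and grips with 20 to 120 N. Pads are 22 mm wide; open, the fingers measure 114 mm over their backs; the gripper's body (76 mm by 85 mm) begins 54 mm behind the grasp point. The pads swing forward as they close: fully open they stand 13 mm farther back than shut.
Start: joints at [59.639, 12.628, 87.462, -0, 79.91, -7.225], TCP at [245.57, 574.728, 404.7] pointing down, gripper open.
Joint ranges: [-170.65, 170.65], [-52.31, 119.04], [5.05, 147.46], [-71.25, 251.25], [11.57, 151.72], [-153.62, 153.62]. Speed limits (degrees/s): [147.25, 147.25, 172.46, 180, 180, 180].

## Interface

Orientations are given as [roll, pitch, yaw] about the fixed x, y, z axes, in that order (R = Rz(yaw) Ry(pitch) Rx(roll)).
In Python, from rig import r, vision gives the robot as it stands.
- The arm moves only by the shell command python3 -m jog 'ROWS' [FORCE]. ROWS is JSON, a list of rows, each a list of 5 numbers: the opening, from 0 (shut) to 1 (fully open), then the shift along the tool's x, y, z normalised to -1 to 1, where 1 is 0.2 m, then the turn about the tool's x normalised to -1 to 1, where 1 is pi rad. A call has 1 to 12 rows; each row is the pose to reach, as a shift and turn from the pose measured when the call began, along the tool's axes at that moment, turning the shorter way round; what a row does not reach only later rows make up. A row lasts 1/8 s, in which the tool goes at most 62.5 mm and 10.7 degrees, less where a joint would pass 70% of its speed; a pose out of reach is approached as far as the arm can. A call with a number of a shift or a turn outside -1 to 1 is refused whole. A call with a gripper value outside its range is refused whole. The fingers move at their own pace and stop on an object; FORCE is the grip in N (left out, the last holds). Time passes only in rows, so rows that repeat a pose let the fingers close. It gives the time, the measured TCP pose, the force and the opening at its end, in the units of the state.
- r.get_state(): the state, without advancing time (a new reading comes with each control period).
- vision.grab_frame(name): name is "scene" or "top"; returns the picture (384x512x3 uint8, blue, green, red); there is no depth.
- vision.get_calibration(name): a dict with "fovy" (degrees; the focal length in pixels is half the picture's height over the tangent of half this angle, whatever the lens; pixels are square), "cx", "cy" (the principal point, pixels), "world_to_cam" (4x4, takes a point from world to camera coordinates). Camera axes: x right, y down, z forward; pixel columns grow to the right and rows downward; lengths in mm; the calibration is good to about 2 mm. A picture is of the moment at which its call begins. get_calibration takes no time and is no camera call.
- r.close_job(): hands the job in, once; it reports no verdict.
The state is a dict: "t": time; "joint_pos": joint angles; "qvel": joint speeds; "effort": joint torques, N m; "position": TCP position; "eef_rot": TCP orientation; "ft_force": force on the tool from outside, world axes, zero at the start; "ft_torque": the same for the moment, N m; "gripper_width": finger opening in mm.
Only numpy, scipy, OpenCV 4.12 (cv2) and the standard library are available. Lean on these libraries where they do the work, as an engineer would, in place of code of your own. Each camera call takes 0.05 s, during which the arm holds its last target. There are 200 camera calls.

## Working session

There is one attempt and no reset: what is moved stays moved. The work goes in short steps, Python scripts to look and compute and a shell command to move; the robot and the scene stay as the last step left them, time stands still between calls to the robot, and variables do not carry over. Pictures are saved under pics/ and viewed, about 8 in all and at most 12, crops included, and the job is handed in when it is done.

```bash
ls; mkdir -p pics; python3 - <<'E'
from rig import r, vision
import cv2
for n in("scene","top"):
    cv2.imwrite(f"pics/{n}0.png",vision.grab_frame(n)); c=vision.get_calibration(n); print(n,c)
s=r.get_state();print(s)
E
```

```text
pics
scene {'fovy': 43.90490261551716, 'cx': 259.8287593352384, 'cy': 188.71353018829336, 'world_to_cam': array([[ 8.03908624e-01, -5.94738344e-01, -4.15059801e-03,
        -2.69783595e+02],
       [-3.76071567e-01, -5.02905219e-01, -7.78239370e-01,
         3.46692277e+02],
       [ 4.60761437e-01,  6.27194263e-01, -6.27954023e-01,
         8.57662614e+02],
       [ 0.00000000e+00,  0.00000000e+00,  0.00000000e+00,
         1.00000000e+00]])}
top {'fovy': 46.47158308865252, 'cx': 254.74041028048447, 'cy': 181.07095723724674, 'world_to_cam': array([[ 2.28764672e-02, -9.99322482e-01,  2.88313209e-02,
         1.79008700e+02],
       [-9.87332693e-01, -2.71122544e-02, -1.56330035e-01,
         4.79741005e+02],
       [ 1.57005800e-01, -2.48898268e-02, -9.87283989e-01,
         1.23811753e+03],
       [ 0.00000000e+00,  0.00000000e+00,  0.00000000e+00,
         1.00000000e+00]])}
{'t': 0.1, 'joint_pos': array([ 5.96402852e+01,  1.26712964e+01,  8.75181161e+01,  3.11304166e-06,
        7.99101712e+01, -7.22433474e+00]), 'qvel': array([-0.01528229, -0.05625733, -0.11727239,  0.01037429,  0.03835438,
        0.08309251]), 'effort': array([ 1.07401134e-03, -4.98237383e+01, -3.90549231e+01, -3.45789167e-04,
        5.57004751e-03, -3.94544122e-05]), 'position': array([245.44260498, 574.53355697, 403.71227706]), 'eef_rot': array([ 172.7739024 ,   89.90041637, -120.36147822]), 'ft_force': array([-0.47405517,  0.96508452,  0.83998635]), 'ft_torque': array([-0.0030312 ,  0.00815258,  0.00223506]), 'gripper_width': 85.66284725488886}
```

View pics/scene0.png

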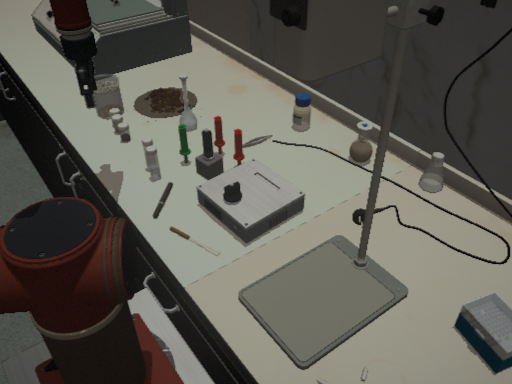

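View pics/top0.png

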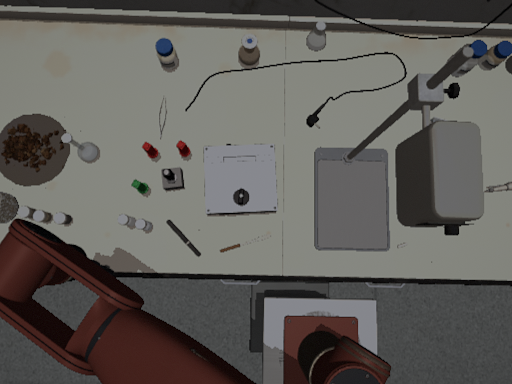

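The scene view shows the black probe in a grey holder at (207,145), with the instrument at (250,200). Look-alikes of the probe are green at (184,140) and red at (218,130) and (238,145). In the top view the probe is at (171,177), green at (140,186), and red at (150,150) and (183,148). The black handle in the grey block matches the description, so I'll check it in an enlarged crop.

```bash
cat > h.py <<'E'
import numpy as np
from rig import r, vision
def ray(n,u,v):
    c=vision.get_calibration(n);f=192/np.tan(np.radians(c["fovy"]/2));M=np.array(c["world_to_cam"])
    d=M[:3,:3].T@np.array([(u-c["cx"])/f,(v-c["cy"])/f,1]);o=-M[:3,:3].T@M[:3,3];return o,d
def atz(n,u,v,z):
    o,d=ray(n,u,v);return o+d*(z-o[2])/d[2]
def proj(n,p):
    c=vision.get_calibration(n);f=192/np.tan(np.radians(c["fovy"]/2));M=np.array(c["world_to_cam"])
    q=M[:3,:3]@np.array(p)+M[:3,3];return np.array([c["cx"]+f*q[0]/q[2],c["cy"]+f*q[1]/q[2]])
E
python3 - <<'E'
import cv2,numpy as np
a=cv2.imread("pics/top0.png")[130:225,130:285]; b=cv2.imread("pics/scene0.png")[115:245,165:315]
a=cv2.resize(a,None,fx=5,fy=5,interpolation=cv2.INTER_CUBIC);b=cv2.resize(b,None,fx=4.6,fy=4.6,interpolation=cv2.INTER_CUBIC)
a=cv2.convertScaleAbs(a,alpha=1.3);
cv2.imwrite("pics/ca.png",a);cv2.imwrite("pics/cb.png",b)
E
```

```text
(no output)
```

View pics/ca.png

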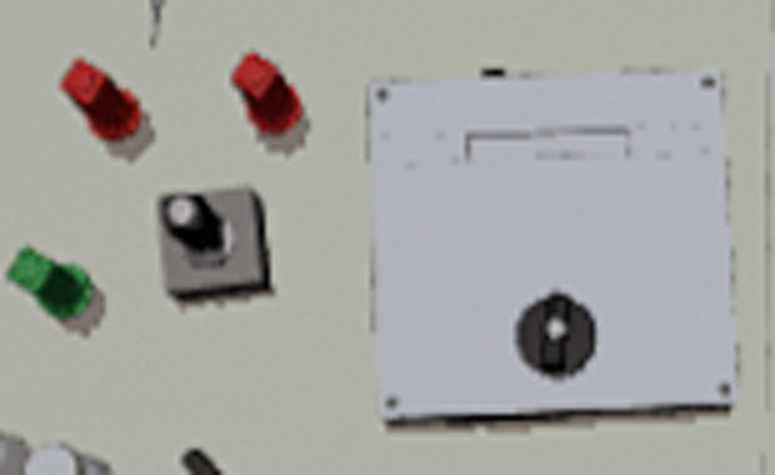

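View pics/cb.png

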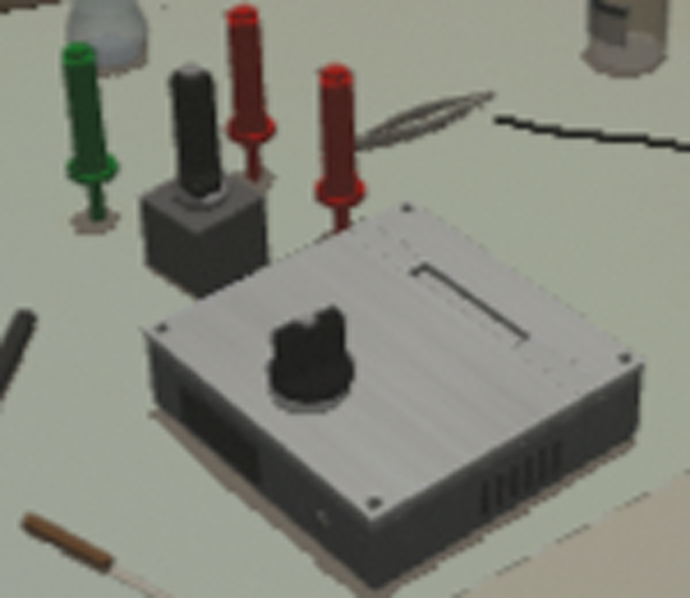

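Crop a (top view, 5x): holder top corners at (160,197), (255,187), (268,287) and (172,297), with the handle cap at (182,211). The plate corners are (370,84), (722,72), (735,408) and (384,416), the groove's far edge runs from (467,134) to (628,129), and the knob is at (557,335). Crop b confirms that the black-handled probe is the one standing in the grey block.

```bash
cat > fit.py <<'E'
from h import *
from scipy.optimize import least_squares
T=lambda u,v:("top",130+(u+.5)/5-.5,130+(v+.5)/5-.5)
S=lambda u,v:("scene",165+(u+.5)/4.6-.5,115+(v+.5)/4.6-.5)
def fit(obs,x0):
    def f(p):
        c,s=np.cos(p[2]),np.sin(p[2]);o=[]
        for (n,u,v),(x,y,z) in obs:
            o+=list(proj(n,[p[0]+c*x-s*y,p[1]+s*x+c*y,z])-[u,v])
        return np.array(o)
    q=least_squares(f,x0,loss="soft_l1");print(q.x[:2].round(1),np.degrees(q.x[2]).round(2));print(f(q.x).reshape(-1,2).round(1).tolist());return q.x
I=[(T(370,84),(95,100,60)),(T(722,72),(95,-100,60)),(T(735,408),(-95,-100,60)),(T(384,416),(-95,100,60)),
(T(467,133),(62,45,60)),(T(628,128),(62,-45,60)),
(S(147,332),(-95,100,60)),(S(407,205),(95,100,60)),(S(640,362),(95,-100,60)),(S(375,520),(-95,-100,60)),
(S(424,264),(62,45,60)),(S(529,337),(62,-45,60))]
H=[(T(160,197),(27,27,50)),(T(255,187),(27,-27,50)),(T(268,287),(-27,-27,50)),(T(172,297),(-27,27,50)),
(S(143,200),(-27,27,50)),(S(205,238),(-27,-27,50)),(S(268,190),(27,-27,50))]
if __name__=="__main__":
    p0=atz("top",240,178,60);fit(I,[p0[0],p0[1],0])
    fit(I[:6],[p0[0],p0[1],0]);fit(I[6:],[p0[0],p0[1],0])
    p0=atz("top",172,178,50);a=fit(H,[p0[0],p0[1],0])
    # probe axis
    P=[(T(182,211),(0,0,136)),(S(192,72),(0,0,136))]
    fit(P,[a[0],a[1],0])
    K=[(T(557,326),(0,0,104)),(S(310,322),(0,0,104)),(T(556,340),(0,0,75))];fit(K,[500,200,0])
    s=r.get_state();print(s["position"],s["eef_rot"])
E
python3 fit.py
```

```text
[478.1 233.3] 3.93
[[-0.6, -0.0], [-0.2, -0.3], [0.8, -0.6], [-1.5, 0.9], [-0.0, 0.9], [-0.2, 0.7], [-1.0, -0.4], [0.5, -1.2], [1.8, 0.1], [-0.4, 0.5], [0.6, -0.1], [1.0, 0.4]]
[478.9 233. ] 3.44
[[-0.2, -0.6], [0.2, -0.3], [0.6, -0.6], [-1.7, 0.4], [0.3, 0.5], [0.1, 0.5]]
[477.4 233.9] 4.37
[[-1.4, -0.1], [-0.2, -1.3], [1.4, -0.2], [-0.3, 0.5], [0.0, -0.1], [0.6, 0.3]]
[476.  422.8] 10.14
[[-0.2, 0.7], [-0.0, -0.1], [-0.1, -1.3], [-0.2, -0.5], [-0.2, 0.4], [-0.5, 0.1], [0.4, 2.0]]
[477.  426.8] 0.0
[[-0.3, 0.1], [0.3, 0.5]]
[424.  229.3] 0.0
[[-0.2, 0.7], [0.1, 0.3], [-0.0, -0.8]]
[245.44260498 574.53355697 403.71227706] [ 172.7739024    89.90041637 -120.36147822]
```

```bash
cat >> h.py <<'E'
from scipy.spatial.transform import Rotation as Rn
def axes(s): return Rn.from_euler("xyz",s["eef_rot"],degrees=True).as_matrix()
def grasp(s): return s["position"]+155*axes(s)[:,0]
def rel(p,yaw=None):
    "row numbers for grasp point p (world) and jaw direction yaw (deg, mod 180)"
    s=r.get_state();A=axes(s);d=A.T@(np.array(p)-grasp(s))
    z=A[:,2];j=np.degrees(np.arctan2(z[1],z[0]))
    t=0 if yaw is None else -((yaw-j+90)%180-90)   # tool x is down
    print("grasp",grasp(s).round(1),"jaw",round(j,1),"tilt",A[:,0].round(3),"| shift",(d/200).round(4),"turn",round(t/180,4))
def st():
    s=r.get_state();print("t",round(s["t"],2),"grasp",grasp(s).round(1),"F",np.round(s["ft_force"],2),"T",np.round(s["ft_torque"],3),"w",round(s["gripper_width"],1),"q",s["joint_pos"].round(0))
E
python3 - <<'E'
from h import *; from fit import T
s=r.get_state();print(axes(s).round(2))
for u,v in((283,112),(122,118),(72,293)): print(atz(*T(u,v),39).round(0))
rel([476.5,424,200],10); rel([476.5,424,95],10)
E
```

```text
[[-0.   -0.92  0.39]
 [-0.    0.39  0.92]
 [-1.    0.   -0.  ]]
[553. 389.  39.]
[547. 480.  39.]
[446. 502.  39.]
grasp [245.3 574.3 248.7] jaw 66.9 tilt [-0.001 -0.001 -1.   ] | shift [ 0.2437 -1.3583 -0.2365] turn 0.3159
grasp [245.3 574.3 248.7] jaw 66.9 tilt [-0.001 -0.001 -1.   ] | shift [ 0.7687 -1.3584 -0.2356] turn 0.3159
```

```bash
python3 -m jog '[[0.6,0.05,-1,-0.17,0.316],[0.6,0.05,-1,-0.17,0.316],[0.6,0.05,-1,-0.17,0.316],[0.6,0.05,-1,-0.17,0.316],[0.6,0.05,-1,-0.17,0.316],[0.6,0.05,-1,-0.17,0.316],[0.6,0.05,-1,-0.17,0.316]]' 60; python3 - <<'E'
from h import *
st();rel([476.5,424,200],10)
E
```

```text
t: 0.98
position: [416.0, 464.5, 393.1]
eef_rot: [-137.2, 89.8, -127.2]
ft_force: [-0.2, 0.4, -0.7]
gripper_width: 50.9
t 0.97 grasp [415.8 464.1 238.1] F [-0.2   0.43 -0.71] T [-0.003 -0.011  0.022] w 50.9 q [41. 13. 88. -0. 79. 31.]
grasp [415.8 464.1 238.1] jaw 10.0 tilt [-0.002 -0.002 -1.   ] | shift [ 0.1906 -0.2499  0.2646] turn 0.0
```

```bash
python3 -m jog '[[0.6,0.3,-0.25,0.265,0],[0.6,0.3,-0.25,0.265,0],[0.6,0.3,-0.25,0.265,0]]'; python3 - <<'E'
from h import *
import cv2
st();rel([476.5,424,95],10)
a=vision.grab_frame("scene")[70:200,150:270];b=vision.grab_frame("top")[130:225,130:250]
cv2.imwrite("pics/d.png",np.hstack([cv2.resize(a,(420,455),interpolation=2),cv2.resize(b,(380,455),interpolation=2)]))
E
```

```text
t: 1.35
position: [477.4, 422.7, 330.2]
eef_rot: [-150.0, 89.5, -140.1]
ft_force: [0.1, -0.2, 0.5]
gripper_width: 51.4
t 1.35 grasp [476.4 422.  175.2] F [ 0.12 -0.16  0.51] T [ 0.013 -0.032 -0.007] w 51.4 q [34. 18. 89. -0. 73. 25.]
grasp [476.4 422.  175.2] jaw 9.9 tilt [-0.006 -0.005 -1.   ] | shift [0.4007 0.0116 0.0049] turn -0.0006
```

View pics/d.png

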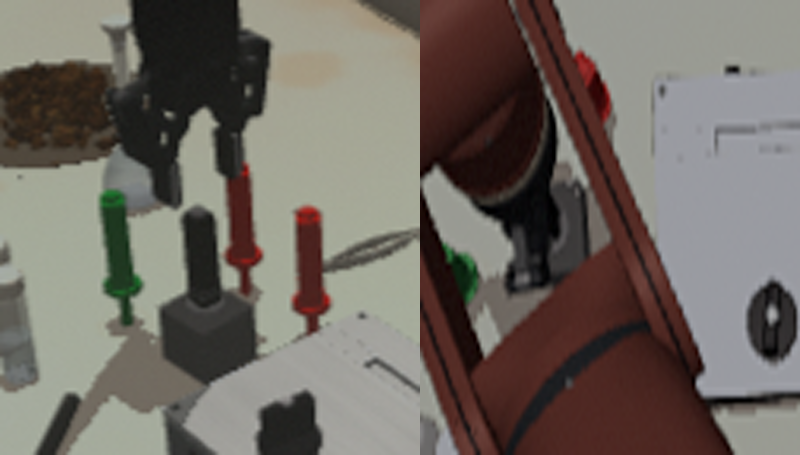

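The crop shows open fingertips at (168,200) and (230,175), straddling the black handle's top at (198,212). The alignment is good, so I descend and close.

```bash
python3 -m jog '[[0.6,0.2,0.011,0.005,0],[0.6,0.4,0.011,0.005,0],[0.6,0.4,0.011,0.005,0],[0.6,0.4,0.011,0.005,0],[0.1,0.4,0.011,0.005,0],[0.1,0.4,0.011,0.005,0],[0.1,0.4,0.011,0.005,0],[0.1,0.4,0.011,0.005,0],[0.1,0.4,0.011,0.005,0]]' 70; python3 - <<'E'
from h import *
st();rel([476.5,424,95],10)
E
```

```text
t: 2.58
position: [477.9, 427.2, 255.6]
eef_rot: [27.9, 90.0, 37.9]
ft_force: [-0.3, -0.5, 7.0]
gripper_width: 19.1
t 2.58 grasp [477.9 427.2 100.6] F [-0.31 -0.46  7.02] T [0.033 0.109 0.032] w 19.1 q [35. 23. 92.  0. 65. 25.]
grasp [477.9 427.2 100.6] jaw 10.0 tilt [ 0.  0. -1.] | shift [ 0.0278 -0.0147 -0.0099] turn -0.0001
```

```bash
python3 -m jog '[[0.1,0,0,0,0],[0.1,-0.2,0,0,0],[0.1,-0.4,0,0,0],[0.1,-0.4,0,0,0],[0.1,-0.4,0,0,0]]'; python3 - <<'E'
from h import *
import cv2
st()
a=vision.grab_frame("scene")[70:200,150:270]
cv2.imwrite("pics/e.png",cv2.resize(a,None,fx=4.5,fy=4.5,interpolation=2))
E
```

```text
t: 3.2
position: [477.5, 426.9, 334.5]
eef_rot: [-158.2, 89.9, -148.2]
ft_force: [0.4, -0.4, -2.5]
gripper_width: 19.3
t 3.2 grasp [477.4 426.8 179.5] F [ 0.41 -0.36 -2.46] T [ 0.001  0.061 -0.009] w 19.3 q [35. 18. 89.  0. 73. 25.]
```

View pics/e.png

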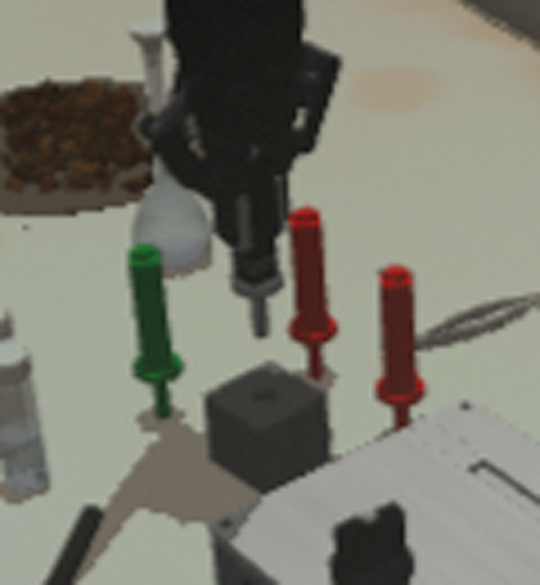

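The probe is gripped and out of its holder. In the crop the collar is at (258,297) and the rod tip at (261,337).

```bash
python3 - <<'E'
from h import *
from scipy.optimize import brentq
g=grasp(r.get_state())
for v in(297,337):
    V=70+(v+.5)/4.5-.5
    z=brentq(lambda z:proj("scene",[g[0],g[1],z])[1]-V,50,200);print(v,z,g[2]-z,proj("scene",[g[0],g[1],z]), 150+259.5/4.5)
rel([530.7,269,179],10)
E
```

```text
297 121.14527101173002 57.477050964027256 [207.07145716 135.61111111] 207.66666666666666
337 92.841146192611 85.78117578314627 [207.84375164 144.5       ] 207.66666666666666
grasp [476.9 426.5 178.6] jaw 10.0 tilt [-0.002 -0.001 -1.   ] | shift [-0.0014 -0.8222  0.1283] turn -0.0001
```

```bash
python3 -m jog '[[0.1,0,-0.3,0.05,0],[0.1,0,-0.6,0.1,0],[0.1,0,-0.822,0.128,0],[0.1,0.07,-0.822,0.128,0],[0.1,0.09,-0.822,0.128,0],[0.1,0.09,-0.822,0.128,0]]'; python3 - <<'E'
from h import *
import cv2
st();rel([530.7,269,141],4)
a=vision.grab_frame("scene")[110:240,170:310]
cv2.imwrite("pics/f.png",cv2.resize(a,None,fx=4.5,fy=4.5,interpolation=2))
print(proj("scene",[530.7,269,60]),proj("scene",[528.9,287,54]))
E
```

```text
t: 4.0
position: [530.1, 270.1, 314.2]
eef_rot: [-167.1, 89.7, -157.0]
ft_force: [0.6, -0.0, -1.5]
gripper_width: 19.0
t 4.0 grasp [529.3 269.8 159.2] F [ 0.57 -0.05 -1.5 ] T [-0.017 -0.059 -0.035] w 19.0 q [19. 13. 97. -0. 70.  9.]
grasp [529.3 269.8 159.2] jaw 10.1 tilt [-0.005 -0.002 -1.   ] | shift [ 0.091  -0.005   0.0064] turn 0.0337
[258.5220427  175.24642939] [253.90595491 173.98487815]
```

View pics/f.png

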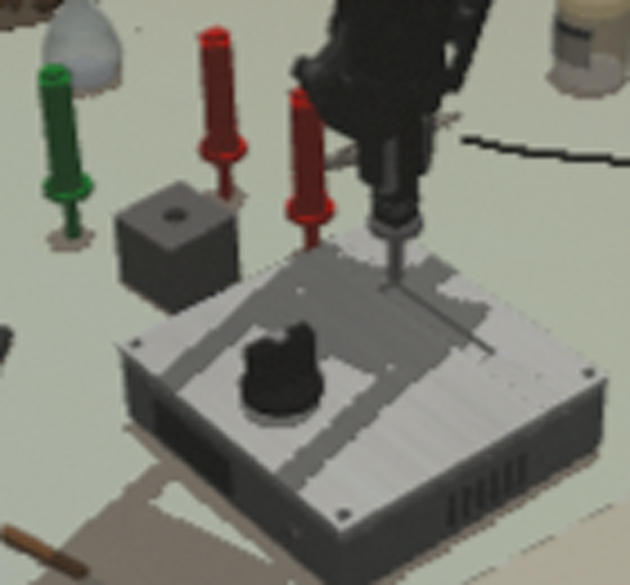

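The tip at crop (394,283) hovers over the groove's left end, whose far edge runs from (385,287) to (493,352). I lower it until contact.

```bash
python3 -m jog '[[0.1,0.03,-0.005,0.0064,0.0337],[0.1,0.055,-0.005,0.0064,0.0337],[0.1,0.06,-0.005,0.0064,0.0337],[0.1,0.065,-0.005,0.0064,0.0337],[0.1,0.07,-0.005,0.0064,0.0337],[0.1,0.07,-0.005,0.0064,0.0337]]'; python3 -c "
from h import *
st()"; python3 -m jog '[[0.1,0.01,0,0,0],[0.1,0.015,0,0,0],[0.1,0.02,0,0,0],[0.1,0.025,0,0,0],[0.1,0.03,0,0,0],[0.1,0.03,0,0,0]]'; python3 -c "
from h import *
st();rel([530.7,269,139],4)"
```

```text
t: 4.8
position: [531.8, 269.4, 301.1]
eef_rot: [-157.9, 89.8, -153.9]
ft_force: [-0.5, 0.3, -1.2]
gripper_width: 19.1
t 4.8 grasp [531.3 269.2 146.1] F [-0.47  0.33 -1.2 ] T [-0.049 -0.034  0.001] w 19.1 q [19. 14. 97. -0. 69. 15.]
t: 5.55
position: [531.8, 269.4, 295.3]
eef_rot: [-157.9, 89.8, -153.9]
ft_force: [-0.8, -0.3, 1.4]
gripper_width: 19.3
t 5.55 grasp [531.3 269.2 140.3] F [-0.79 -0.32  1.43] T [-0.147  0.227 -0.036] w 19.3 q [19. 15. 97. -0. 68. 15.]
grasp [531.3 269.2 140.3] jaw 4.0 tilt [-0.003 -0.002 -1.   ] | shift [ 0.0064 -0.0007 -0.0029] turn 0.0001
```

Contact came at about 141 mm, which matches the groove floor; the plate would have been 146.6. I preload the spring and slide towards -y.

```bash
python3 -m jog '[[0.1,0.015,0,0,0],[0.1,0.03,0,0,0],[0.1,0.03,0,0,0]]'; python3 -c "
from h import *
st();
g=grasp(r.get_state());rel(g+np.array([.068,-.998,0])*10)"
```

```text
t: 5.92
position: [531.9, 269.5, 289.3]
eef_rot: [-157.7, 89.8, -153.7]
ft_force: [-0.8, 0.5, 3.0]
gripper_width: 19.2
t 5.92 grasp [531.4 269.3 134.3] F [-0.84  0.52  3.  ] T [-0.153  0.152 -0.084] w 19.2 q [19. 15. 98. -0. 68. 15.]
grasp [531.4 269.3 134.3] jaw 4.0 tilt [-0.003 -0.001 -1.   ] | shift [ 0.0001 -0.05   -0.0001] turn 0.0
```

```bash
python3 -m jog '[[0.1,0,-0.0075,0,0],[0.1,0,-0.015,0,0],[0.1,0,-0.0225,0,0],[0.1,0,-0.03,0,0],[0.1,0,-0.0375,0,0]]'; python3 -c "
from h import *
st()"; 
```

```text
t: 6.55
position: [532.5, 262.0, 289.4]
eef_rot: [-157.9, 89.8, -153.9]
ft_force: [-0.4, 2.1, 1.7]
gripper_width: 19.0
t 6.55 grasp [532.1 261.8 134.4] F [-0.42  2.07  1.74] T [ 0.588 -0.004  0.026] w 19.0 q [19. 15. 98. -0. 67. 15.]
```

```bash
python3 -m jog '[[0.1,0,-0.0075,0,0],[0.1,0,-0.015,0,0],[0.1,0,-0.0225,0,0],[0.1,0,-0.03,0,0],[0.1,0,-0.0375,0,0]]'; python3 -c "
from h import *
st()"; 
```

```text
t: 7.18
position: [533.0, 254.4, 289.5]
eef_rot: [-158.5, 89.8, -154.5]
ft_force: [-0.6, 1.9, 2.6]
gripper_width: 19.2
t 7.17 grasp [532.6 254.2 134.5] F [-0.55  1.91  2.59] T [ 0.548  0.031 -0.023] w 19.2 q [18. 14. 99. -0. 67. 14.]
```

```bash
python3 -m jog '[[0.1,0,-0.0075,0,0],[0.1,0,-0.015,0,0],[0.1,0,-0.0225,0,0],[0.1,0,-0.03,0,0]]'; python3 -c "
from h import *
st()"; 
```

```text
t: 7.68
position: [533.5, 248.3, 289.4]
eef_rot: [-158.6, 89.8, -154.6]
ft_force: [0.8, 2.9, 3.4]
gripper_width: 19.4
t 7.67 grasp [533.  248.1 134.4] F [0.77 2.88 3.42] T [ 0.551  0.072 -0.008] w 19.4 q [17. 14. 99. -0. 67. 13.]
```

```bash
python3 -m jog '[[0.1,0,-0.0075,0,0],[0.1,0,-0.015,0,0],[0.1,0,-0.0225,0,0],[0.1,0,-0.03,0,0]]'; python3 -c "
from h import *
st()"; 
```

```text
t: 8.18
position: [533.8, 242.2, 289.4]
eef_rot: [-158.8, 89.8, -154.8]
ft_force: [-0.5, 3.5, 3.1]
gripper_width: 19.0
t 8.18 grasp [533.4 242.  134.4] F [-0.48  3.51  3.05] T [ 0.554  0.025 -0.046] w 19.0 q [17. 14. 99. -0. 67. 13.]
```

```bash
python3 -m jog '[[0.1,0,-0.0075,0,0],[0.1,0,-0.015,0,0],[0.1,0,-0.0225,0,0],[0.1,0,-0.03,0,0]]'; python3 -c "
from h import *
st()"; 
```

```text
t: 8.68
position: [534.3, 236.1, 289.5]
eef_rot: [-157.2, 89.8, -153.2]
ft_force: [-0.6, 1.8, 2.2]
gripper_width: 19.1
t 8.68 grasp [533.9 235.9 134.5] F [-0.65  1.78  2.16] T [0.485 0.035 0.018] w 19.1 q [ 16.  13. 100.  -0.  67.  12.]
```

```bash
python3 -m jog '[[0.1,0,-0.0075,0,0],[0.1,0,-0.015,0,0],[0.1,0,-0.0225,0,0],[0.1,0,-0.03,0,0]]'; python3 -c "
from h import *
st()"; 
```

```text
t: 9.18
position: [534.5, 229.9, 288.9]
eef_rot: [-161.0, 89.8, -157.0]
ft_force: [-0.2, 0.8, -2.6]
gripper_width: 19.6
t 9.18 grasp [533.9 229.6 133.9] F [-0.17  0.78 -2.62] T [0.328 0.085 0.003] w 19.6 q [ 16.  13. 100.  -0.  67.  12.]
```

Fz fell to the free-hanging level, so the rod has dropped. I hold a moment to confirm.

```bash
python3 -m jog '[[0.1,0,0,0,0],[0.1,0,0,0,0]]'; python3 -c "
from h import *
st()"; python3 -m jog '[[0.1,0.01,0,0,0],[0.1,0.02,0,0,0],[0.1,0.03,0,0,0]]'; python3 -c "
from h import *
st()"
```

```text
t: 9.43
position: [534.5, 230.0, 288.9]
eef_rot: [-162.2, 89.8, -158.2]
ft_force: [1.0, 1.1, -1.5]
gripper_width: 19.3
t 9.43 grasp [533.9 229.7 133.9] F [ 1.02  1.07 -1.54] T [0.189 0.002 0.011] w 19.3 q [ 16.  13. 100.  -0.  67.  12.]
t: 9.8
position: [534.4, 230.0, 282.8]
eef_rot: [-163.2, 89.8, -159.2]
ft_force: [-0.7, 0.6, -0.8]
gripper_width: 19.1
t 9.8 grasp [533.9 229.8 127.8] F [-0.67  0.6  -0.78] T [ 0.234 -0.09  -0.005] w 19.1 q [ 16.  14. 100.  -0.  67.  12.]
```

It moves down freely, so it is in the port. I push it down to the collar.

```bash
python3 -m jog '[[0.1,0.02,0,0,0],[0.1,0.04,0,0,0],[0.1,0.06,0,0,0],[0.1,0.07,0,0,0],[0.1,0.075,0,0,0]]'; python3 -c "
from h import *
st()"; python3 -m jog '[[0.1,0.005,0,0,0],[0.1,0.01,0,0,0],[0.1,0.012,0,0,0],[0.1,0.012,0,0,0]]'; python3 -c "
from h import *
st()"
```

```text
t: 10.42
position: [534.3, 230.0, 267.6]
eef_rot: [-164.2, 89.8, -160.1]
ft_force: [-1.3, 0.6, -0.2]
gripper_width: 19.3
t 10.43 grasp [533.7 229.8 112.6] F [-1.28  0.56 -0.16] T [0.232 0.122 0.008] w 19.3 q [ 16.  15. 101.  -0.  65.  12.]
t: 10.92
position: [534.3, 230.0, 265.6]
eef_rot: [-163.9, 89.8, -159.9]
ft_force: [-2.6, 1.4, 2.9]
gripper_width: 19.5
t 10.93 grasp [533.7 229.8 110.6] F [-2.65  1.41  2.95] T [0.113 0.352 0.077] w 19.5 q [ 16.  15. 101.  -0.  65.  12.]
```

```bash
python3 -m jog '[[0.1,0.01,0,0,0],[0.1,0.02,0,0,0],[0.1,0.02,0,0,0]]'; python3 -c "
from h import *
st()"
```

```text
t: 11.3
position: [534.5, 230.2, 265.5]
eef_rot: [-160.2, 89.8, -156.1]
ft_force: [-12.8, -3.5, 26.0]
gripper_width: 19.3
t 11.3 grasp [533.9 229.9 110.5] F [-12.85  -3.49  26.05] T [-0.509  2.397 -0.096] w 19.3 q [ 16.  15. 101.  -0.  65.  12.]
```

Firmly seated at 110.5 mm. I relax, release and retract.

```bash
python3 -m jog '[[0.1,0,0,0,0],[0.1,0,0,0,0],[0.6,0,0,0,0],[0.6,0,0,0,0],[0.6,0,0,0,0],[0.6,0,0,0,0]]'; python3 -c "
from h import *
st()"; python3 -m jog '[[0.6,-0.2,0,0,0],[0.6,-0.4,0,0,0],[0.6,-0.5,0,0,0],[0.6,-0.5,0,0,0]]'; python3 - <<'E'
from h import *
import cv2
st();rel([424,229.5,160],100);rel([424,229.5,93],90)
a=vision.grab_frame("scene")[110:240,170:310]; b=vision.grab_frame("top")[130:225,180:285]
cv2.imwrite("pics/g.png",np.hstack([cv2.resize(a,(420,390),interpolation=2),cv2.resize(b,(380,390),interpolation=2)]))
E
```

```text
t: 12.05
position: [534.5, 230.2, 265.3]
eef_rot: [-160.6, 89.7, -156.5]
ft_force: [0.6, -0.2, 0.5]
gripper_width: 51.2
t 12.05 grasp [533.9 229.9 110.3] F [ 0.63 -0.18  0.49] T [-0.034 -0.002 -0.022] w 51.2 q [ 16.  15. 101.  -0.  65.  12.]
t: 12.55
position: [535.4, 230.5, 366.8]
eef_rot: [-141.5, 89.9, -137.4]
ft_force: [-0.5, -0.0, -1.0]
gripper_width: 51.1
t 12.55 grasp [535.2 230.3 211.8] F [-0.53 -0.04 -0.99] T [0.039 0.047 0.033] w 51.1 q [16.  9. 96. -0. 75. 12.]
grasp [535.2 230.3 211.8] jaw 4.0 tilt [-0.001 -0.001 -1.   ] | shift [ 0.2593  0.0352 -0.5547] turn 0.4669
grasp [535.2 230.3 211.8] jaw 4.0 tilt [-0.001 -0.001 -1.   ] | shift [ 0.5943  0.0355 -0.5544] turn -0.4776
```

View pics/g.png

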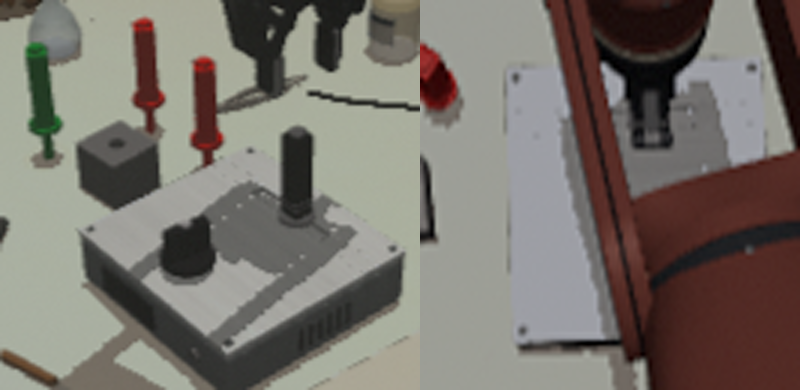

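The probe stands upright in the groove, its collar on the plate at left-crop (296,210). Next I need the knob bar's direction, from an enlargement of the first pictures with a protractor overlay.

```bash
python3 - <<'E'
from h import *
import cv2
out=[]
for n,(u0,v0) in(("top",(222,178)),("scene",(212,170))):
    k=9;im=cv2.imread(f"pics/{n}0.png")[v0:v0+40,u0:u0+40];im=cv2.convertScaleAbs(cv2.resize(im,None,fx=k,fy=k,interpolation=2),alpha=2.2,beta=20)
    px=lambda p:tuple(int(round(x)) for x in ((proj(n,p)-[u0,v0]+.5)*k))
    for a,c in((-20,(0,0,255)),(0,(0,255,0)),(20,(255,0,0)),(90,(255,255,0))):
        d=np.array([np.cos(np.radians(a)),np.sin(np.radians(a)),0]);C=np.array([424,229.5,104])
        for s in(-1,1): cv2.line(im,px(C+s*22*d),px(C+s*34*d),c,2)
    out.append(im)
cv2.imwrite("pics/k.png",np.hstack(out))
E
```

```text
(no output)
```

View pics/k.png

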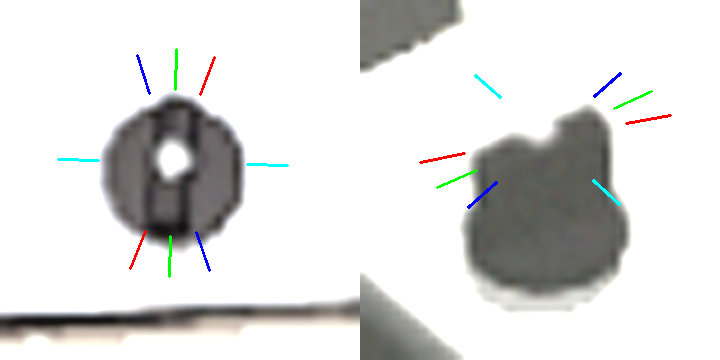

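The bar lies at a yaw of about -5° (between the green 0° and red -20° marks), so the jaws go at 85°. I move above the knob.

```bash
python3 -m jog '[[0.6,0,0.03,-0.25,-0.45],[0.6,0,0.035,-0.5,-0.45],[0.6,0,0.035,-0.554,-0.45],[0.6,0.1,0.035,-0.554,-0.45],[0.6,0.2,0.035,-0.554,-0.45],[0.6,0.3,0.035,-0.554,-0.45],[0.6,0.35,0.035,-0.554,-0.45],[0.6,0.35,0.035,-0.554,-0.45],[0.6,0.35,0.035,-0.554,-0.45],[0.6,0.35,0.035,-0.554,-0.45]]'; python3 -c "
from h import *
st();rel([424,229.5,97],85)"
```

```text
t: 13.9
position: [422.7, 229.1, 293.5]
eef_rot: [115.7, 89.5, -159.4]
ft_force: [0.1, 0.4, 0.4]
gripper_width: 51.3
t 13.9 grasp [421.5 228.7 138.5] F [0.11 0.36 0.42] T [-0.013 -0.026 -0.006] w 51.3 q [ 19.  -1. 114.  -0.  67. -66.]
grasp [421.5 228.7 138.5] jaw 84.9 tilt [-0.008 -0.003 -1.   ] | shift [ 0.2074 -0.0135  0.006 ] turn -0.0005
```

```bash
python3 -m jog '[[0.6,0.1,-0.0135,0.006,0],[0.6,0.2,-0.0135,0.006,0],[0.6,0.207,-0.0135,0.006,0],[0.6,0.207,-0.0135,0.006,0],[0,0.207,-0.0135,0.006,0],[0,0.207,-0.0135,0.006,0],[0,0.207,-0.0135,0.006,0],[0,0.207,-0.0135,0.006,0],[0,0.207,-0.0135,0.006,0]]' 40; python3 -c "
from h import *
st();rel([424,229.5,97],25)"
```

```text
t: 15.02
position: [425.6, 231.0, 253.2]
eef_rot: [91.9, 89.7, 176.7]
ft_force: [-0.2, 5.6, 2.3]
gripper_width: 11.5
t 15.03 grasp [424.8 231.   98.2] F [-0.18  5.64  2.28] T [ 0.943 -0.015  0.021] w 11.5 q [ 19.   3. 115.   0.  62. -66.]
grasp [424.8 231.   98.2] jaw 84.9 tilt [-0.005  0.    -1.   ] | shift [ 0.0058  0.0031 -0.0079] turn 0.3327
```

```bash
python3 -m jog '[[0,0,0,0,0],[0,0,0,0,0.03],[0,0,0,0,0.06],[0,0,0,0,0.06]]'; python3 -c "
from h import *
st();rel([424,229.5,97],25)"; python3 -m jog '[[0,0,0,0,0.03],[0,0,0,0,0.06],[0,0,0,0,0.06]]'; python3 -c "
from h import *
st();rel([424,229.5,97],25)"
```

```text
t: 15.52
position: [425.5, 231.0, 253.2]
eef_rot: [102.8, 89.7, 176.9]
ft_force: [-0.3, 1.3, -1.0]
gripper_width: 11.4
t 15.53 grasp [424.7 231.   98.2] F [-0.29  1.31 -0.96] T [ 0.146  0.081 -0.083] w 11.4 q [ 19.   3. 115.   0.  62. -55.]
grasp [424.7 231.   98.2] jaw 74.1 tilt [-0.006  0.    -1.   ] | shift [ 0.0059  0.0011 -0.0081] turn 0.273
t: 15.9
position: [425.5, 230.9, 253.2]
eef_rot: [114.8, 89.7, 178.3]
ft_force: [-0.7, 1.0, -0.1]
gripper_width: 11.2
t 15.9 grasp [424.6 230.9  98.2] F [-0.68  1.02 -0.07] T [ 0.017  0.116 -0.007] w 11.2 q [ 19.   3. 115.   0.  62. -44.]
grasp [424.6 230.9  98.2] jaw 63.5 tilt [-0.006  0.    -1.   ] | shift [ 0.0059 -0.0005 -0.0077] turn 0.2138
```

```bash
python3 -m jog '[[0,0,0,0,0.03],[0,0,0,0,0.04]]'; python3 -c "
from h import *
st()"; python3 -m jog '[[0,0,0,0,0.03],[0,0,0,0,0.04]]'; python3 -c "
from h import *
st()"; python3 -m jog '[[0,0,0,0,0.03],[0,0,0,0,0.04]]'; python3 -c "
from h import *
st()"
```

```text
t: 16.15
position: [425.5, 230.8, 253.2]
eef_rot: [123.1, 89.7, 179.5]
ft_force: [-1.1, -0.1, -1.1]
gripper_width: 11.4
t 16.15 grasp [424.5 230.8  98.2] F [-1.13 -0.11 -1.14] T [0.022 0.031 0.024] w 11.4 q [ 19.   3. 115.   0.  62. -37.]
t: 16.4
position: [425.4, 230.8, 253.2]
eef_rot: [131.7, 89.7, -179.0]
ft_force: [-0.0, 0.5, -0.6]
gripper_width: 11.2
t 16.4 grasp [424.5 230.8  98.2] F [-0.    0.51 -0.58] T [0.044 0.149 0.128] w 11.2 q [ 19.   3. 115.   0.  62. -30.]
t: 16.65
position: [425.3, 230.8, 253.2]
eef_rot: [139.7, 89.6, -178.2]
ft_force: [0.1, -0.1, -0.4]
gripper_width: 11.0
t 16.65 grasp [424.4 230.8  98.2] F [ 0.09 -0.07 -0.43] T [0.118 0.114 0.152] w 11.0 q [ 19.   3. 115.   0.  62. -23.]
```

Torque rose to 0.15 N m, so it is at the stop and slipping. I turn a bit more to confirm, then relax, release and retract without turning back.

```bash
python3 -m jog '[[0,0,0,0,0.03],[0,0,0,0,0.06],[0,0,0,0,0.08]]'; python3 -c "
from h import *
st();rel([424,229.5,97],25)"; python3 -m jog '[[0,0,0,0,0],[0.6,0,0,0,0],[0.6,0,0,0,0],[0.6,0,0,0,0],[0.6,0,0,0,0],[0.6,-0.2,0,0,0],[0.6,-0.4,0,0,0],[0.6,-0.6,0,0,0],[0.6,-0.6,0,0,0]]'; python3 -c "
from h import *
st();rel([250,420,220])"
```

```text
t: 17.02
position: [425.2, 230.8, 253.1]
eef_rot: [155.5, 89.6, -176.8]
ft_force: [-1.3, 0.9, 0.3]
gripper_width: 11.5
t 17.02 grasp [424.2 230.7  98.1] F [-1.31  0.89  0.3 ] T [0.075 0.263 0.137] w 11.5 q [ 19.   3. 115.   0.  62.  -9.]
grasp [424.2 230.7  98.1] jaw 27.7 tilt [-0.007 -0.    -1.   ] | shift [ 0.0058 -0.0049 -0.0036] turn 0.0151
t: 18.15
position: [427.2, 231.2, 377.2]
eef_rot: [47.7, 89.9, 75.4]
ft_force: [0.3, -1.0, -0.1]
gripper_width: 51.3
t 18.15 grasp [427.3 231.6 222.2] F [ 0.33 -0.95 -0.13] T [ 0.026 -0.027  0.022] w 51.3 q [ 19.  -6. 110.   0.  76.  -9.]
grasp [427.3 231.6 222.2] jaw 27.7 tilt [ 0.001  0.002 -1.   ] | shift [ 0.0124  1.2464 -0.3463] turn 0.0
```

```bash
python3 - <<'E'
from h import *
import cv2
st()
a=vision.grab_frame("scene")[110:250,150:310]
cv2.imwrite("pics/z.png",cv2.resize(a,None,fx=4.2,fy=4.2,interpolation=2))
E
```

```text
t 18.15 grasp [427.3 231.6 222.2] F [ 0.33 -0.95 -0.13] T [ 0.026 -0.027  0.022] w 51.3 q [ 19.  -6. 110.   0.  76.  -9.]
```

View pics/z.png

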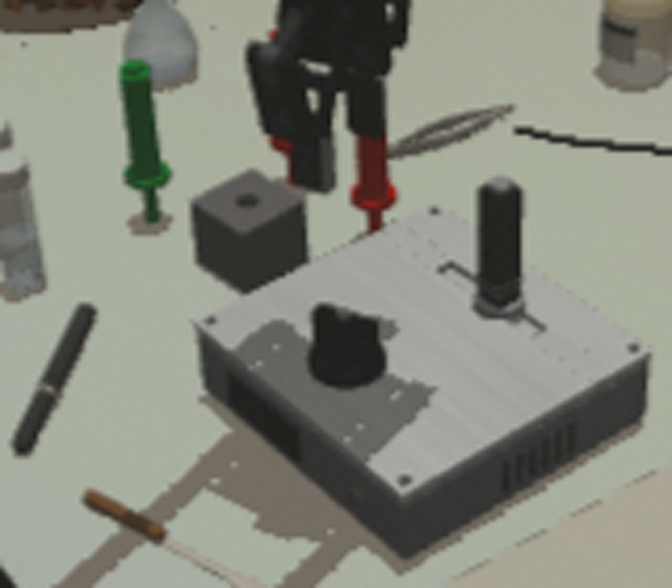

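The final picture shows the probe upright at (499,245), its collar flat on the plate at (499,303). The knob at (347,345) is turned, the gripper is clear, and the bystanders are where they were. I hand in.

```bash
python3 -c "
from rig import r
print(r.close_job())"
```

```text
the job is handed in; nothing more can be done
None
```

The job is done and handed in at about 18.2 s of the 61 s allowed.

- **Probe:** I took the black probe from its holder and slid its tip along the groove under spring load. It dropped into the port about 7 mm to the -y side of the groove's middle. The upward push on the tool fell from about +2–3 N to the free-hanging level, and the rod then moved down without resistance. I pushed it down until the collar met the plate hard, at the expected height (peak 26 N), and let go.
- **Knob:** I turned it clockwise by about 57°. The torque levelled off at about 0.13–0.15 N m, the stated slip value, over the last 20° or so. I then let go without turning it back.
- **Last checks:** In the final picture the probe stands upright with its collar on the plate and the gripper is clear of everything. The spatula and marker, the tweezers as far as they can be seen, and the green look-alike and the nearer red one appear unmoved. The second red one was mostly hidden behind the gripper. No check disagreed. The picture cannot show a sub-millimetre gap under the collar, so that rests on the contact force and height.

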